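# Clear the inking slab: plates into the drawer, lids on the ink tins

### The arm

A 6-joint arm with a two-finger parallel gripper is mounted at the origin on the work surface. World frame = base frame: x ahead of the robot, y to its left, z up, the work surface at z = 0. Lengths are in mm, angles in degrees, forces in N, time in s.
With the tool pointing down it reaches from about 375 to 900 mm from the base axis. Payload 3.1 kg.
Tool frame: the origin (TCP) lies midway between the tips of the shut fingers; the grasp point (between the pads) lies 19 mm behind it (env.tcp_to_grasp is the z of the grasp point in the tool frame, in mm); z points along the fingers, y is the line along which they close (so a half turn about z gives the same grasp; the last joint's range is limited). The gripper opens to 85 mm and grips with 20 to 120 N. Pads are 22 mm wide; open, the fingers measure 114 mm over their backs; the gripper's body (76 mm by 85 mm) begins 54 mm behind the grasp point. The pads swing forward as they close: fully open they stand 13 mm farther back than shut.
Start: joints at [-76.805, 30.224, 82.088, -0, 67.689, -10.227], TCP at [248.462, -573.466, 231.31] pointing down, gripper open.
Joint ranges: [-176.69, 176.69], [-43.24, 126.21], [12.49, 139.97], [-82, 262], [0, 151.66], [-163.58, 163.58]. Speed limits (degrees/s): [159.86, 159.86, 180, 180, 180, 180].

### API

Orientations are given as [roll, pitch, yaw] about the fixed x, y, z axes, in that order (R = Rz(yaw) Ry(pitch) Rx(roll)).
In Python, from workcell import env, effector, solve_ik, cams, ticket, current_clock, current_joint_positions, current_qvel, current_effort, current_ee_pos, current_ee_rot, current_ft_force, current_wrist_torque, current_width, current_finger_force gives the robot as it stands. Calls block until the motion is done:
- env.movep(position, orientation): joint-space move of the TCP to a pose.
- env.move_linear(position, vel=150, frame=None, guard=None): straight line of the TCP; frame=None keeps the orientation; vel is the mean speed in mm/s. With guard (N) it stops when the force on the tool has changed by that much, and returns True; else False.
- env.set_joints(angles): joint-space move.
- effector.ungrasp() and effector.gripper_close(grip_force=None): open the fingers fully, or close them until they stop; grip_force is the grip in N (None keeps the last).
- env.dwell(seconds).
- solve_ik(position, orientation): joint angles nearest the present ones, or None.
- cams.grab_frame(name): name is "scene" or "side" or "wrist"; returns a dict with "color" (400x640x3 uint8, red, green, blue), "K" (3x3 intrinsics, pixels), "distortion" ([k1, k2, p1, p2, k3] as OpenCV has them; the pictures are not rectified), "rvec" (rotation vector, rad) and "tvec" (3), from world to camera coordinates, as OpenCV has them. Camera axes: x right, y down, z forward; pixel columns grow to the right and rows downward; lengths in mm; the calibration is good to about 2 mm. A picture is of the moment at which its call begins. There is no depth.
A pose or a line that the arm cannot do raises env.PlanningError and nothing moves.
- ticket.job_done(): hands the job in; it is judged then, once.
Readings, each from a call of its own:
- current_clock(): time.
- current_joint_positions(): joint angles.
- current_qvel(): joint speeds.
- current_effort(): joint torques, N m.
- current_ee_pos(): TCP position.
- current_ee_rot(): TCP orientation.
- current_ft_force(): force on the tool from outside, world axes, zero at the start.
- current_wrist_torque(): the same for the moment, N m.
- current_width(): finger opening in mm.
- current_finger_force(): force on a finger pad.
Only numpy, scipy, OpenCV 4.12 (cv2) and the standard library are available. Lean on these libraries where they do the work, as an engineer would, in place of code of your own. Each camera call takes 0.05 s, during which the arm holds its last target. There are 200 camera calls.

### The job

Printing is over: pull the top drawer of the plate cabinet right out to its stop, slide each copper plate over the edge of the glass slab until it hangs over far enough to be taken hold of, and lay it down gently, flat in that drawer; when all the plates are in, shut the drawer. Press the lid of every ink tin fully home, leave the tins standing, and leave the other tools where they are.

Things in the scene. Friction and masses are not known exactly. Their poses are not given: they have to be found in the camera images.
- plate1: a copper etching plate, loose, flat, 50 x 90 x 2.5 mm, 100 g; origin at the centre of its underside, y along its 90 mm length, x along its 50 mm width, z up. Two or three alike start on the slab (absent: None). Too thin to pick off flat glass; can be gripped across its width where it hangs over the edge.
- plate2: a copper etching plate, loose, flat, 50 x 90 x 2.5 mm, 100 g; origin at the centre of its underside, y along its 90 mm length, x along its 50 mm width, z up. Two or three alike start on the slab (absent: None). Too thin to pick off flat glass; can be gripped across its width where it hangs over the edge.
- plate3: a copper etching plate, loose, flat, 50 x 90 x 2.5 mm, 100 g; origin at the centre of its underside, y along its 90 mm length, x along its 50 mm width, z up. Two or three alike start on the slab (absent: None). Too thin to pick off flat glass; can be gripped across its width where it hangs over the edge.
- slab: the glass inking slab: greenish plate glass on a plywood base, fixed, 420 mm (its x) x 300 mm (its y), its smooth top 24 mm above the bench; origin at the centre of its underside. Oily: a plate pressed lightly from above can be drawn along it (friction about 0.35).
- slab_edge (a point): the middle of the top edge of the slab's left side (its +y side, which faces the plate cabinet); y points straight out from the slab, x along the edge (210 mm each way). The bench beyond it is free for at least 80 mm, but for a tin that may stand beside its far end.
- cab_drawer0 (a joint): the top drawer of the grey two-drawer steel plate cabinet (220 deep, 240 wide, 120 high, fixed, facing the robot): 0 when shut, grows as it is pulled out, stops at 0.150 m. Slides freely (1 N), stays where left. Inside 175 mm long (x), 198 mm wide (y); side walls 28 mm, front 38 mm high above its floor.
- cab_drawer0_handle (a point): middle of the top drawer's bar handle: a round horizontal bar 11 mm thick and 120 mm long along y, 35 mm in front of the drawer's face, 32 mm below the cabinet's top; x points into the cabinet, so the drawer opens along -x. The lower drawer's like handle is 48 mm below it and stays shut.
- drawer_floor (a point): centre of the top drawer's inside floor, on its upper face; moves with the drawer; x points into the cabinet, y across the drawer, z up. With the drawer fully out the floor lies open from x = -0.087 m to +0.050 m; its floor is 70 mm above the bench and the cabinet's top 50 mm above that floor.
- tin1_top (a point): centre of the upper face of the round lid (65 mm across) of an ink tin, moves with the lid; z up. The tin is loose, 300 g, 71 mm across, 48 mm high to its rim, standing on the bench; the lid's upper face is 4 mm above the rim when the lid is home. Two or three tins are there (absent: None).
- tin1_lid (a joint): how far that tin's press-in lid has gone down, m: 0 to 0.002 at the start (standing proud of the rim), 0.006 fully home with its flange on the rim. It is a press fit: goes down under about 7 N or more in the middle, and stays where it is left.
- tin2_top (a point): centre of the upper face of the round lid (65 mm across) of an ink tin, moves with the lid; z up. The tin is loose, 300 g, 71 mm across, 60 mm high to its rim, standing on the bench; the lid's upper face is 4 mm above the rim when the lid is home. Two or three tins are there (absent: None).
- tin2_lid (a joint): how far that tin's press-in lid has gone down, m: 0 to 0.002 at the start (standing proud of the rim), 0.006 fully home with its flange on the rim. It is a press fit: goes down under about 7 N or more in the middle, and stays where it is left.
- tin3_top (a point): centre of the upper face of the round lid (65 mm across) of an ink tin, moves with the lid; z up. The tin is loose, 300 g, 71 mm across, 72 mm high to its rim, standing on the bench; the lid's upper face is 4 mm above the rim when the lid is home. Two or three tins are there (absent: None).
- tin3_lid (a joint): how far that tin's press-in lid has gone down, m: 0 to 0.002 at the start (standing proud of the rim), 0.006 fully home with its flange on the rim. It is a press fit: goes down under about 7 N or more in the middle, and stays where it is left.
- brayer: ink roller, 100 mm wide black rubber roller with wooden handle, lying on the far end of the slab; not part of the job, to be left alone; origin at its underside
- knife1: palette knife, 200 mm, lying across the near end of the slab; not part of the job, to be left alone; origin at its underside
- knife2: palette knife on the bench right of the slab; not part of the job, to be left alone; origin at its underside
- inkjar: black screw-top jar, 86 mm across, 95 mm high, on the bench right of the slab; not part of the job, to be left alone; origin at its underside
- tape: roll of tape lying flat, 96 mm across, 25 mm high, near the robot; not part of the job, to be left alone; origin at its underside
- brush: bench brush lying at the front left of the bench; not part of the job, to be left alone; origin at its underside
- baren: wooden baren, a disc 90 mm across with a knob, 40 mm high, on top of the plate cabinet; not part of the job, to be left alone; origin at its underside
Things that resemble listed ones, but are neither listed nor needed, are in the scene too. Leave any pink look-alike of the part that bears tin2_top alone.

How it is judged:
By the outcome, as a careful person would: the job done as asked, in the order asked, and still so for the second after the job is handed in, with the robot touching nothing.
Of plate1, plate2, plate3 only 2 to 3 are there at a start; the rules pass over those that are not, and their reading is None.
Of tin1, tin2, tin3 only 2 to 3 are there at a start; the rules pass over those that are not, and their reading is None.
At some moment in a run one of plate1, plate2, plate3, tin1, tin2, tin3 may be knocked a few centimetres aside while the robot is not near it.
It also fails if it takes over 210 s, if anything falls off the work surface, if the arm or the gripper's body presses on something with over 40 N, if the wrist force passes 120 N, or if a joint passes its speed limit or range.

## Working session

There is one attempt and no reset: what is moved stays moved. The work goes in short steps, each a Python script; the robot and the scene stay as the last script left them, time stands still between calls to the robot, and variables do not carry over. Pictures are saved under pics/ and viewed, at most 14 in all, crops included, and the job is handed in when it is done.

```bash
ls; mkdir -p pics; cat > h.py <<'E'
import numpy as np, cv2
from workcell import *
def snap(cam,fn=None):
    f=cams.grab_frame(cam)
    if fn: cv2.imwrite('pics/'+fn,f['color'][:,:,::-1])
    return f
def ray(f,uv,z):
    K=np.array(f['K'],float);d=np.array(f['distortion'],float)
    R,_=cv2.Rodrigues(np.array(f['rvec'],float));t=np.array(f['tvec'],float).reshape(3)
    p=cv2.undistortPoints(np.array(uv,float).reshape(-1,1,2),K,d).reshape(-1,2)
    c=-R.T@t; dr=np.c_[p,np.ones(len(p))]@R
    return c+dr*((z-c[2])/dr[:,2])[:,None]
def proj(f,P):
    return cv2.projectPoints(np.array(P,float).reshape(-1,1,3),np.array(f['rvec'],float),np.array(f['tvec'],float),np.array(f['K'],float),np.array(f['distortion'],float))[0].reshape(-1,2)
E
python3 - <<'E'
from h import *
for c in ['scene','side','wrist']:
    f=snap(c,f'{c}0.png'); R,_=cv2.Rodrigues(np.array(f['rvec'],float)); print(c,-R.T@np.array(f['tvec'],float).reshape(3))
print(current_clock(),current_ee_pos(),current_ee_rot(),env.tcp_to_grasp)
E
```

```text
pics
scene [1537.17245468   82.34535929 1236.49862686]
side [  -33.3357671  -1267.36346518   851.84517299]
wrist [ 319.85795106 -542.03126154  374.357771  ]
0.15 [ 248.31213521 -572.96061824  230.55219913] [-1.79905630e+02 -1.48253371e-02  2.34230257e+01] -18.700000000000003
```

View pics/scene0.png

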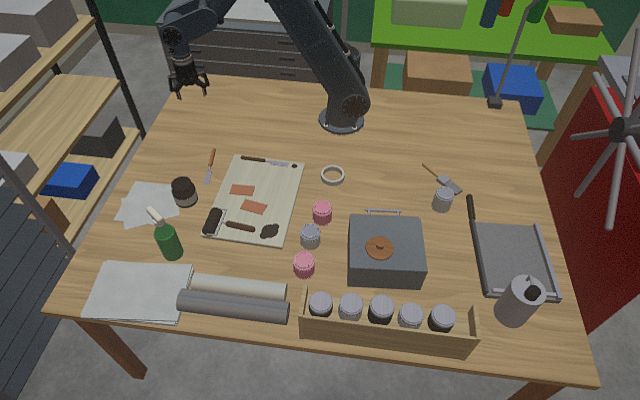

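View pics/side0.png

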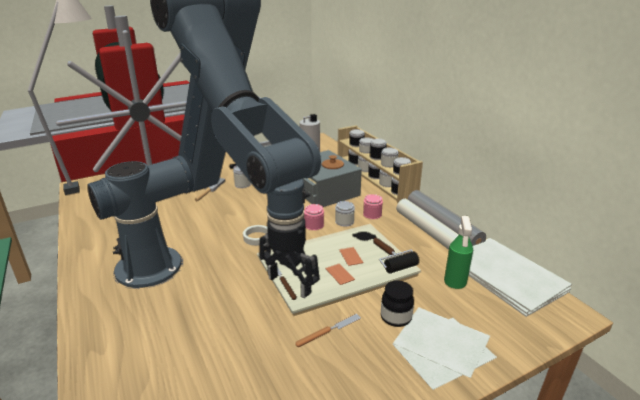

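Two plates are on the slab, at scene pixels (242,190) and (253,207). The tin candidates are grey (310,235), grey (443,198), pink (322,210) and pink (303,263), plus the tins in the rack. I'll enlarge to confirm.

```bash
python3 - <<'E'
import cv2
a=cv2.imread('pics/scene0.png')
cv2.imwrite('pics/c1.png',cv2.resize(a[140:290,195:475],(800,429),interpolation=cv2.INTER_CUBIC))
b=cv2.imread('pics/side0.png')
cv2.imwrite('pics/c2.png',cv2.resize(b[150:320,190:430],(800,567),interpolation=cv2.INTER_CUBIC))
E
```

```text
(no output)
```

View pics/c1.png

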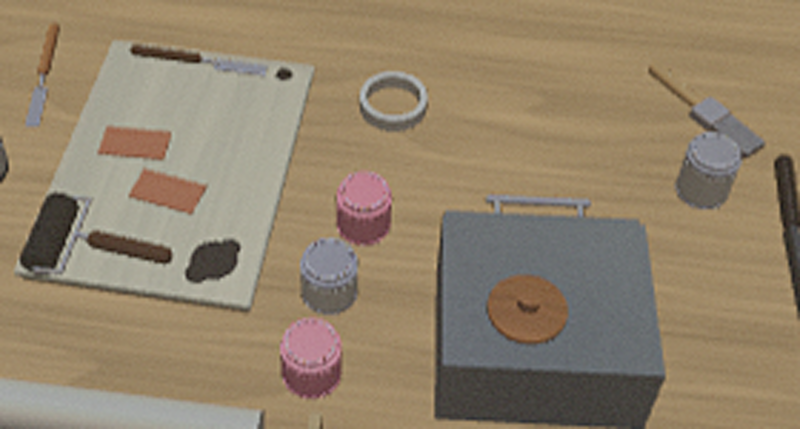

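View pics/c2.png

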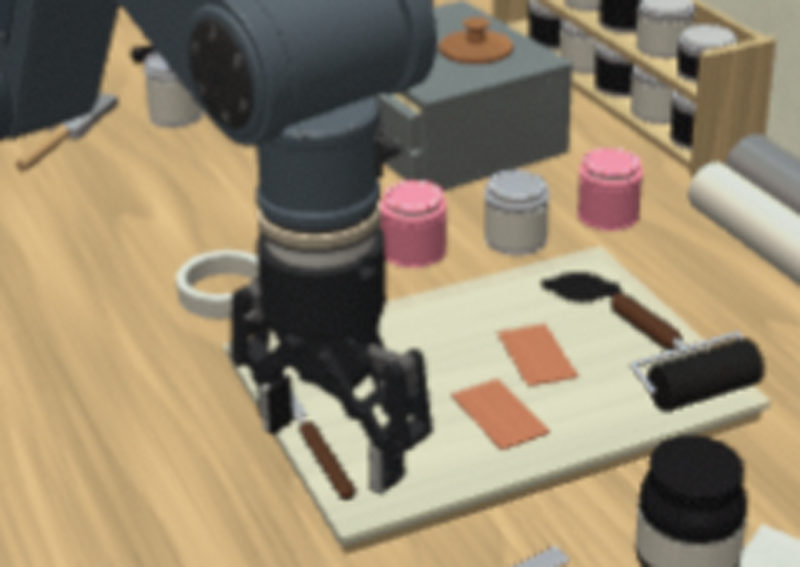

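```bash
cat >> h.py <<'E'
def plates(f,roi=None,z=26.5,amin=60):
    """copper blobs -> list of (centre, long-axis angle deg, L, W, corners) on plane z"""
    c=f['color'].astype(int); m=((c[...,0]-c[...,2]>55)&(c[...,0]-c[...,1]>45)&(c[...,0]>120)).astype(np.uint8)
    if roi: k=np.zeros_like(m); u0,v0,u1,v1=roi; k[v0:v1,u0:u1]=1; m*=k
    m=cv2.morphologyEx(m,cv2.MORPH_OPEN,np.ones((2,2),np.uint8))
    out=[]
    for q in cv2.findContours(m,cv2.RETR_EXTERNAL,cv2.CHAIN_APPROX_NONE)[0]:
        if cv2.contourArea(q)<amin: continue
        w=ray(f,q.reshape(-1,2),z)[:,:2].astype(np.float32)
        r=cv2.minAreaRect(w); b=cv2.boxPoints(r); e=[b[1]-b[0],b[2]-b[1]]; l=[np.linalg.norm(x) for x in e]
        d=e[int(np.argmax(l))]; out.append((np.array(r[0]),float(np.degrees(np.arctan2(d[1],d[0]))%180),max(l),min(l),q.reshape(-1,2).mean(0)))
    return out
E
python3 - <<'E'
from h import *
np.set_printoptions(precision=1,suppress=True)
f=snap('scene'); g=snap('side')
S=lambda L:[(195+u*.35,140+v*.35) for u,v in L]; D=lambda L:[(190+u*.3,150+v*.3) for u,v in L]
for n,x in (('scene',f),('side',g)):
    for p in plates(x): print(n,p)
print('slab',ray(f,S([(113,41),(313,66),(250,303),(20,270)]),24)[:,:2])
print('slab side',ray(g,D([(345,540),(768,402),(600,248)]),24)[:,:2])
print('cab',ray(f,S([(443,213),(640,222),(662,375),(437,365)]),120)[:,:2])
print('handle',ray(f,S([(490,200),(587,202)]),88)[:,:2])
def tri(a,b):
    best=None
    for z in range(30,110):
        p=ray(f,S([a]),z)[0];q=ray(g,D([b]),z)[0];d=np.linalg.norm(p-q)
        if best is None or d<best[0]: best=(d,z,p,q)
    return best
print('greytinL',tri((329,259),(518,190)));print('pink1',tri((364,190),(413,200)));print('pink2',tri((312,340),(611,167)))
print('tinfar',[ray(f,S([(714,152)]),z)[0] for z in(54,66,78)],[ray(f,S([(705,207)]),0)[0]])
E
```

```text
scene (array([ 590.2, -270.2]), 78.539306640625, np.float32(86.7677), np.float32(45.035896), array([255.1, 207.9]))
scene (array([ 515.5, -332.6]), 91.7409439086914, np.float32(86.57689), np.float32(43.308105), array([242.7, 190.6]))
scene (array([-304.3, 1308.4]), 179.8953857421875, np.float32(195.88094), np.float32(27.156784), array([616.4, 100.2]))
scene (array([-268. , 1234.3]), 0.058272361755371094, np.float32(277.73685), np.float32(23.536633), array([603.3, 104.3]))
side (array([ 325.9, -528.9]), 7.230039119720459, np.float32(100.18421), np.float32(12.975241), array([313.7, 336.9]))
side (array([ 507.7, -339.1]), 91.80911254882812, np.float32(87.88805), np.float32(47.85121), array([340.8, 274.8]))
side (array([ 584.4, -276.6]), 79.04281616210938, np.float32(87.55845), np.float32(47.815166), array([351.9, 257.1]))
side (array([608.7,  33. ]), 62.28407669067383, np.float32(104.741165), np.float32(70.9204), array([314.1, 211.8]))
side (array([853.1,   9.6]), 62.135231018066406, np.float32(82.24266), np.float32(75.82593), array([374.2, 200.2]))
side (array([-139.9, 1430.6]), 179.83
[... 657 characters left out ...]
rray([141.5,  46.5]))
slab [[ 321.3 -417. ]
 [ 331.  -120.4]
 [ 744.  -134.3]
 [ 735.3 -425. ]]
slab side [[ 318.3 -421. ]
 [ 732.6 -432.6]
 [ 744.  -135.1]]
cab [[649.   86.2]
 [630.  318.9]
 [837.  337.5]
 [857.8  96.9]]
handle [[595.1 142.2]
 [581.5 261.3]]
greytinL (np.float64(1.376199816542174), 63, array([693.6, -44.5,  63. ]), array([694.8, -45.3,  63. ]))
pink1 (np.float64(0.9832836121434674), 65, array([582.2, -15.9,  65. ]), array([582.9, -15.2,  65. ]))
pink2 (np.float64(2.4111637041156646), 64, array([810.4, -47.3,  64. ]), array([811.5, -49.5,  64. ]))
tinfar [array([444.4, 432.8,  54. ]), array([455.4, 429.2,  66. ]), array([466.5, 425.7,  78. ])] [array([494.9, 430.7,   0. ])]
```

Only two plates are present (a third is absent). The two grey tins at (310,235) and (443,198) fit the description, and the pink ones are the look-alikes to leave alone. I'll hook the drawer with one open finger.

```bash
python3 - <<'E'
from h import *
np.set_printoptions(precision=1,suppress=True)
c=np.array([588.,202.]); 
for yaw in (95.,-85.): print(yaw,solve_ik([560,199,150],[180,0,yaw]),solve_ik([410,185,60],[180,0,yaw]))
for yaw in (90.,-90.): print('slab',yaw,solve_ik([515,-100,60],[180,0,yaw]))
for yaw in (5.,-175.,185): print('drawer',yaw,solve_ik([520,200,120],[180,0,yaw]))
yaw=95. if solve_ik([560,199,150],[180,0,95.]) is not None else -85.
a=np.radians(5.); u=np.array([np.cos(a),np.sin(a)])
p=c-140*u
env.movep([*p,280],[180,0,yaw]); env.dwell(.3); f=snap('wrist','w1.png')
print(current_joint_positions(),current_clock(),proj(f,[[*c,88],[595,142,88],[581,261,88]]))
E
```

```text
95.0 [ 8.8 33.7 90.9 -0.  55.4  3.8] [ 10.   35.4 114.9  -0.   29.7   5. ]
-85.0 None None
slab 90.0 [-23.2  38.2 104.1  -0.   37.7 -23.2]
slab -90.0 [-23.2  38.2 104.1  -0.   37.7 156.8]
drawer 5.0 [ 9.5 34.  97.6 -0.  48.5 94.5]
drawer -175.0 [  9.5  34.   97.6   0.   48.5 -85.5]
drawer 185 [  9.5  34.   97.6   0.   48.5 -85.5]
[ 9.7 16.  97.8  0.  66.2  4.8] 3.3833 [[437.4 176.3]
 [432.8 224. ]
 [442.2 124.2]]
```

View pics/w1.png

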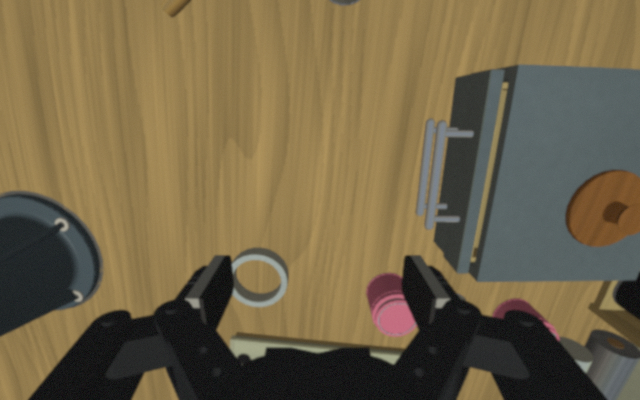

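The wrist view shows the top handle bar from (443,124) to (430,226), which matches the prediction to about 1 px. Now I'll hook and pull.

```bash
python3 - <<'E'
from h import *
np.set_printoptions(precision=1,suppress=True)
f=snap('wrist')
e=ray(f,[(443,124),(430,226)],88)[:,:2]; print(e)
d=e[0]-e[1]; th=np.degrees(np.arctan2(d[1],d[0]))-90; print('yaw',th)
th=np.clip(th,4,7.5)
a=np.radians(th); u=np.array([np.cos(a),np.sin(a)]); c=e.mean(0); O=[180,0,90+th]
p=c-30*u
env.movep([*p,170],O)
print(env.move_linear([*p,58],60,guard=8), current_ee_pos())
F0=np.array(current_ft_force())
s=env.move_linear([*(p-182*u),58],60,guard=12)
q=np.array(current_ee_pos()); print(s,q,np.dot(q[:2]-p,-u),current_ft_force()-F0)
env.dwell(.2)
env.move_linear([*(q[:2]+3*u),58],30); 
q=np.array(current_ee_pos())
env.move_linear([*q[:2],200],150); env.movep([*(q[:2]),330],O); env.dwell(.3)
snap('wrist','w2.png');snap('scene','s2.png'); print(current_clock(),'c',c,'th',th)
E
```

```text
[[581.8 261.4]
 [592.1 139.2]]
yaw 4.797558468811658
False [557.3 197.8  58.3]
True [404.5 185.1  58.1] 153.10739787113732 [1.8 0.6 1.3]
10.9167 c [587.  200.3] th 4.797558468811658
```

View pics/w2.png

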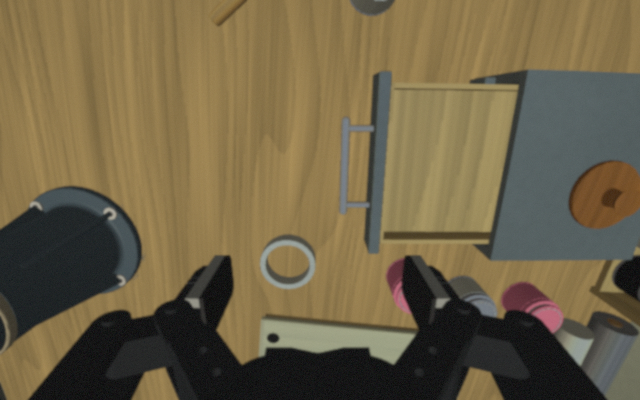

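The drawer looks fully out in this view, with the handle at (347,119)-(343,212). I'll check the travel numerically.

```bash
python3 - <<'E'
from h import *
np.set_printoptions(precision=1,suppress=True)
f=snap('wrist')
e=ray(f,[(347,119),(343,212)],88)[:,:2]
a=np.radians(4.8); u=np.array([np.cos(a),np.sin(a)]); v=np.array([-u[1],u[0]]); c=np.array([587,200.3])
print(e.mean(0),'travel',(c-e.mean(0))@u)
P=lambda L,z:[(round((x[:2]-c)@u,1),round((x[:2]-c)@v,1)) for x in ray(f,L,z)]
print('front inner top',P([(391,85),(383,243)],108),'side wall tops back',P([(518,88),(493,243)],98),'inner wall',P([(500,91),(494,232)],98))
print('floor far-left',P([(515,92),(390,92),(384,233),(495,233)],70))
E
```

```text
[442.1 188.5] travel 145.37754154292134
front inner top [(np.float64(-96.3), np.float64(102.3)), (np.float64(-92.1), np.float64(-100.0))] side wall tops back [(np.float64(61.3), np.float64(101.4)), (np.float64(67.6), np.float64(-105.3))] inner wall [(np.float64(39.5), np.float64(97.6)), (np.float64(65.8), np.float64(-88.3))]
floor far-left [(np.float64(76.3), np.float64(98.1)), (np.float64(-88.2), np.float64(96.2)), (np.float64(-82.5), np.float64(-102.1)), (np.float64(86.0), np.float64(-102.4))]
```

```bash
python3 - <<'E'
from h import *
np.set_printoptions(precision=1,suppress=True)
a=np.radians(4.8); u=np.array([np.cos(a),np.sin(a)]); c=np.array([587,200.3]); O=[180,0,94.8]
p=c-146*u-31*u
env.movep([*p,170],O)
print(env.move_linear([*p,58],80,guard=8))
s=env.move_linear([*(p-25*u),58],20,guard=20)
q=np.array(current_ee_pos()); print(s,q,'bar travel',np.dot(c-q[:2]-37*u,u),current_ft_force())
env.dwell(.3)
env.move_linear([*(q[:2]+4*u),58],30); q=current_ee_pos(); env.move_linear([*q[:2],200],150)
env.movep([550,-390,230],[180,0,90]); effector.gripper_close(20); env.dwell(.2)
f=snap('wrist','w3.png')
for x in plates(f,amin=300): print(x)
print(current_clock())
E
```

```text
False
True [404.8 185.4  58.3] bar travel 145.82791419057926 [1.9 0.1 1.8]
(array([ 507.9, -338. ]), 91.32917022705078, np.float32(87.68644), np.float32(47.669136), array([281.7, 128. ]))
(array([ 584.2, -275. ]), 78.86532592773438, np.float32(87.9808), np.float32(47.656982), array([349.8,  69. ]))
18.8333
```

View pics/w3.png

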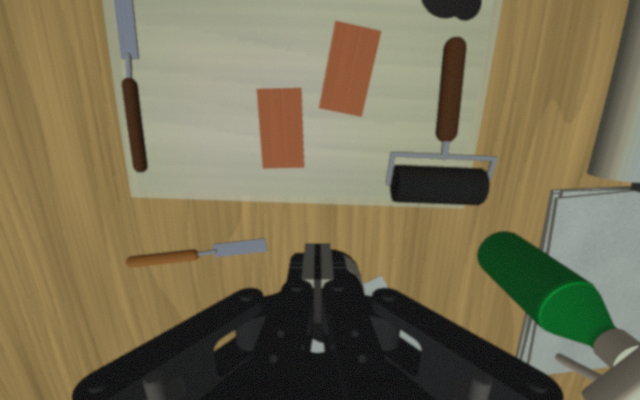

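```bash
cat >> h.py <<'E'
def edge_y(x): return -120.4-(x-331)*14.3/413
NRM=np.array([np.cos(np.radians(88.)),np.sin(np.radians(88.))])
def slide(c,ang,back=8,over=37,yaw1=88.,N=8,vel=50):
    """press plate (centre c, long-axis angle ang) and drag it until it overhangs the slab edge"""
    c=np.array(c,float); ax=lambda t:np.array([np.cos(np.radians(t)),np.sin(np.radians(t))])
    p=c-back*ax(ang)
    env.movep([*p,80],[180,0,ang]); env.dwell(.2); F0=np.array(current_ft_force())
    env.move_linear([*p,45],100)
    s=env.move_linear([*p,20],12,guard=N); z=current_ee_pos()[2]; env.dwell(.15)
    print('press',s,round(z,1),np.round(current_ft_force()-F0,1))
    # move along the normal till centre is (45-over) inside the edge
    c1=c.copy()
    for _ in range(5): c1=c+NRM*((edge_y(c1[0])-(45-over))-c[1])/NRM[1]
    p1=c1-back*ax(yaw1)
    env.move_linear([*p1,z],vel,frame=[180,0,yaw1])
    print('end',np.round(current_ee_pos(),1),np.round(current_ft_force()-F0,1))
    env.move_linear([*p1,z+60],100); return c1
E
python3 - <<'E'
from h import *
np.set_printoptions(precision=1,suppress=True)
print(slide([584.2,-275.2],78.9))
env.movep([550,-260,230],[180,0,90]); env.dwell(.3)
f=snap('wrist','w4.png')
for x in plates(f,amin=300): print(x)
print(current_clock())
E
```

```text
press True 26.6 [-0.1 -0.4  5. ]
end [ 588.7 -145.4   26.6] [ 1.  -3.3  5.3]
[ 589.  -137.3]
(array([ 508.1, -338.3]), 91.28237915039062, np.float32(86.62814), np.float32(46.63949), array([284.4, 232.1]))
(array([ 588.8, -136.8]), 87.93759155273438, np.float32(88.02492), np.float32(48.28555), array([354.9,  62.2]))
26.6583
```

View pics/w4.png

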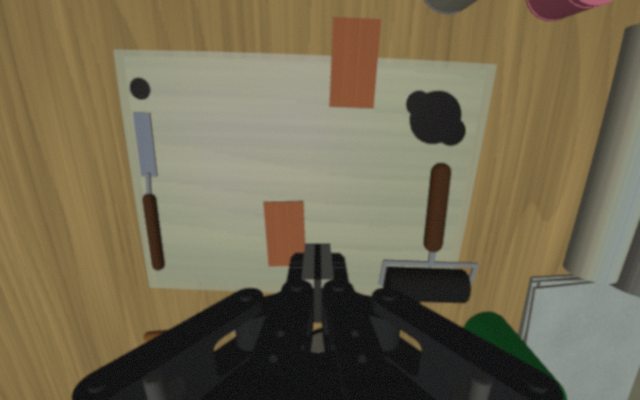

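Plate B now overhangs, with its end at (332..380,18) against the edge at row ~60, and it followed the tool exactly. Now I'll grip it and lay it in the drawer.

```bash
cat >> h.py <<'E'
TH=4.8; U=np.array([np.cos(np.radians(TH)),np.sin(np.radians(TH))]); V=np.array([-U[1],U[0]]); FC=np.array([587,200.3])
def pick(c,ang,g=31,z=15.5):
    ax=np.array([np.cos(np.radians(ang)),np.sin(np.radians(ang))]); p=np.array(c)+g*ax
    effector.ungrasp(); env.movep([*p,90],[180,0,ang]); 
    print('down hit',env.move_linear([*p,z],60,guard=6),np.round(current_ee_pos(),1))
    effector.gripper_close(50); print('width',current_width(),current_finger_force())
    env.move_linear([*p,z+12],40); env.move_linear([*p,200],150); print('width',current_width())
def place(dx,dy,rot=90):
    p=FC+dx*U+dy*V; O=[180,0,TH+180 if rot==90 else TH]
    env.movep([*p,200],O); env.move_linear([*p,110],100); env.dwell(.2); F0=np.array(current_ft_force())
    s=env.move_linear([*p,55],15,guard=2.0); print('floor',s,np.round(current_ee_pos(),1),np.round(current_ft_force()-F0,1))
E
python3 - <<'E'
from h import *
np.set_printoptions(precision=1,suppress=True)
f=snap('wrist')
print('edge',ray(f,[(115,50),(330,58),(380,60),(496,65)],24),edge_y(588))
c=[588.9,-137.0]
pick(c,88.)
env.movep([*(FC-120*U),250],[180,0,TH+180]); env.dwell(.3); snap('wrist','w5.png'); snap('scene','s5.png')
print(current_joint_positions(),current_clock())
E
```

```text
edge [[ 326.8 -119.9   24. ]
 [ 562.2 -130.3   24. ]
 [ 616.6 -132.    24. ]
 [ 745.4 -135.4   24. ]] -129.29854721549637
down hit False [ 590.3 -106.1   15.9]
width 47.458979102799354 50.82428276538849
width 47.294718886353586
[  9.4  19.6  97.8  -0.   62.6 -85.4] 33.575
```

View pics/s5.png

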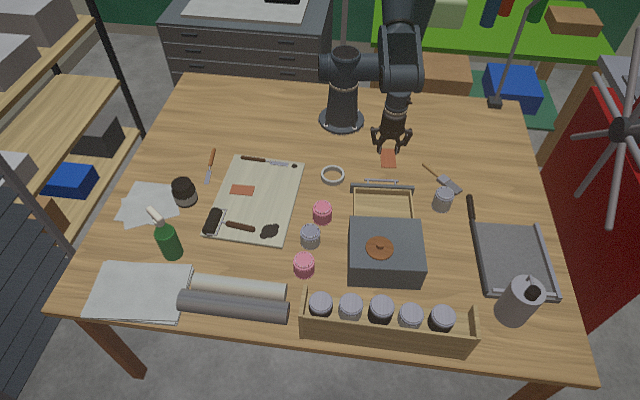

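```bash
python3 - <<'E'
from h import *
np.set_printoptions(precision=1,suppress=True)
place(-56,-37)
f=snap('side'); 
effector.ungrasp(); p=current_ee_pos(); env.move_linear([*p[:2],200],80)
env.movep([*(FC-140*U),300],[180,0,TH+90]); env.dwell(.3)
f=snap('wrist','w6.png')
for x in plates(f,z=72.5,amin=300): d=x[0]-FC; print(x, 'drawer xy',d@U,d@V)
print(current_clock())
E
```

```text
floor True [534.4 158.8  67.6] [ 0.1 -0.3  4.6]
(array([580.7, -18.6]), 122.2376708984375, np.float32(49.66224), np.float32(43.555904), array([395.1, 310.5])) drawer xy -24.63114526347131 -217.6274168228345
(array([594.7, 192.2]), 5.041299343109131, np.float32(88.40375), np.float32(46.655148), array([431.5, 176.3])) drawer xy 7.0215842473413606 -8.741083212293505
41.9167
```

View pics/w6.png

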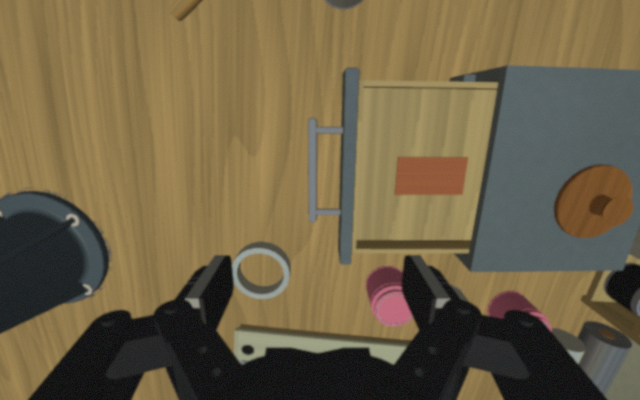

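Plate 1 lies flat in the drawer at (431,176), but about 4 cm from where I put it, so it was probably the knock. I'll press and draw it towards the near side to make room for plate 2.

```bash
python3 - <<'E'
from h import *
np.set_printoptions(precision=1,suppress=True)
effector.gripper_close(20)
p=FC-3*U-8.7*V; q=FC-23*U-61*V; O=[180,0,TH+90]
env.movep([*p,140],O); env.dwell(.2); F0=np.array(current_ft_force())
env.move_linear([*p,90],100); s=env.move_linear([*p,66],12,guard=8); z=current_ee_pos()[2]; env.dwell(.15); print(s,z,current_ft_force()-F0)
env.move_linear([*q,z],40); print(current_ft_force()-F0); env.move_linear([*q,140],100)
env.movep([*(FC-140*U),300],O); env.dwell(.3)
f=snap('wrist','w7.png')
for x in plates(f,z=72.5,amin=300): d=x[0]-FC; print(x, 'drawer xy',d@U,d@V)
g=snap('side')
for x in plates(g,roi=(250,180,430,320)): print('side',x)
print(current_clock())
E
```

```text
True 72.5869248747537 [ 0.6 -0.5  5.2]
[1.3 0.9 5.1]
(array([812.8, -48.6]), 3.272972345352173, np.float32(49.661083), np.float32(47.872772), array([533.8, 335.3])) drawer xy 204.13345250111453 -266.9264442390259
(array([580.4, 148.9]), 16.76493263244629, np.float32(88.66305), np.float32(48.589626), array([415.4, 206.7])) drawer xy -10.920219070564343 -50.655366819882836
side (array([ 508.2, -339.5]), 91.82258605957031, np.float32(85.72818), np.float32(46.77678), array([340.7, 274.6]))
side (array([612.,  39.]), 62.2841911315918, np.float32(75.40394), np.float32(70.63918), array([314.2, 210.8]))
side (array([852. ,  13.9]), 57.69822311401367, np.float32(77.60823), np.float32(58.707592), array([371.7, 199.4]))
49.5
```

View pics/w7.png

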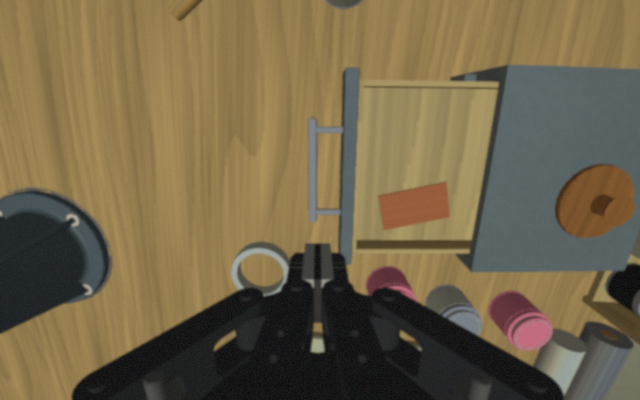

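Plate 1 sits at the near side (415,207), clear of the rest of the floor. Plate 2 has not moved.

```bash
python3 - <<'E'
from h import *
np.set_printoptions(precision=1,suppress=True)
env.movep([508,-338,200],[180,0,90])
c1=slide([508.1,-338.5],91.4); print(c1)
env.movep([508,-260,230],[180,0,90]); env.dwell(.3)
f=snap('wrist')
P=[x for x in plates(f,amin=300) if x[2]<100]
for x in P: print(x)
x=P[0]; assert len(P)==1 and np.linalg.norm(x[0]-c1)<6 and abs(x[1]-88)<4
pick(x[0],x[1])
env.movep([*(FC-120*U),220],[180,0,TH+180])
place(-56,37)
effector.ungrasp(); p=current_ee_pos(); env.move_linear([*p[:2],200],80)
env.movep([*(FC-140*U),300],[180,0,TH+90]); env.dwell(.3)
f=snap('wrist','w8.png')
for x in plates(f,z=72.5,amin=300): d=x[0]-FC; print(x, 'drawer xy',d@U,d@V)
print(current_clock())
E
```

```text
press True 26.6 [-0.3  0.6  5.6]
end [ 514.9 -142.8   26.6] [-0.4 -0.9  5.5]
[ 515.2 -134.8]
(array([ 515.3, -133.9]), 87.81501007080078, np.float32(87.96822), np.float32(48.055813), array([325.8,  59.3]))
down hit False [ 516.8 -103.    15.9]
width 47.312538696223854 50.79019010066986
width 47.63922730268365
floor True [528.2 232.5  67.6] [-0.4  0.6  5.3]
(array([580.7, -18.6]), 119.50605773925781, np.float32(49.390686), np.float32(43.486633), array([395.1, 310.6])) drawer xy -24.620390053910135 -217.58686521870237
(array([580.5, 149. ]), 17.09226417541504, np.float32(88.520805), np.float32(48.63843), array([414.9, 206.9])) drawer xy -10.809192080031657 -50.56587850506639
(array([558.3, 233.6]), 5.044049263000488, np.float32(88.68941), np.float32(47.166004), array([409.5, 141.8])) drawer xy -25.79611764917004 35.580211092431476
74.8583
```

View pics/w8.png

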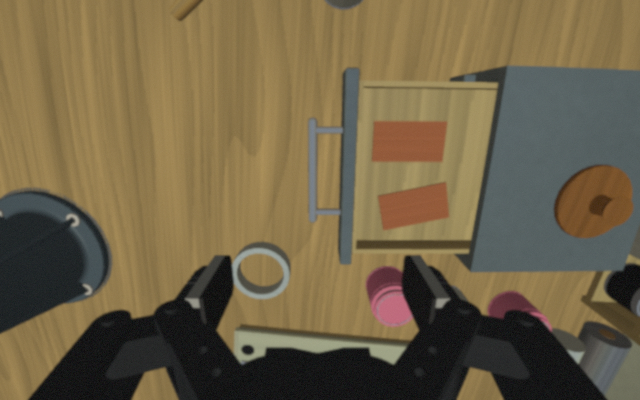

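Both plates lie flat, at (409,142) and (415,207). Now I'll shut the drawer.

```bash
python3 - <<'E'
from h import *
np.set_printoptions(precision=1,suppress=True)
O=[180,0,TH+90]; effector.gripper_close(20)
p=FC-190*U; env.movep([*p,160],O); env.move_linear([*p,76],100)
s=env.move_linear([*(FC+0*U),76],45,guard=15); q=current_ee_pos(); print(s,q,(q[:2]-FC)@U,current_ft_force())
env.dwell(.3); 
s=env.move_linear([*(q[:2]+6*U),76],10,guard=15); q2=current_ee_pos(); print(s,(q2[:2]-FC)@U,current_ft_force())
env.move_linear([*(q2[:2]-40*U),76],80); env.move_linear([*(q2[:2]-40*U),200],150)
env.movep([*(FC-160*U),300],O); env.dwell(.3); f=snap('wrist','w9.png'); snap('scene','s9.png'); snap('side','d9.png')
a=cv2.imread('pics/w9.png'); b=cv2.imread('pics/s9.png'); b=cv2.resize(b[150:280,200:470],(640,308)); cv2.imwrite('pics/m9.png',cv2.resize(np.vstack([a[:240],b]),(640,548)))
print(current_clock())
E
```

```text
True [571.1 198.9  75.4] -15.94589605697848 [ 0.3 -0.1 -0.4]
False -15.700168873587428 [-8.9 -1.7  3.6]
84.7
```

View pics/m9.png

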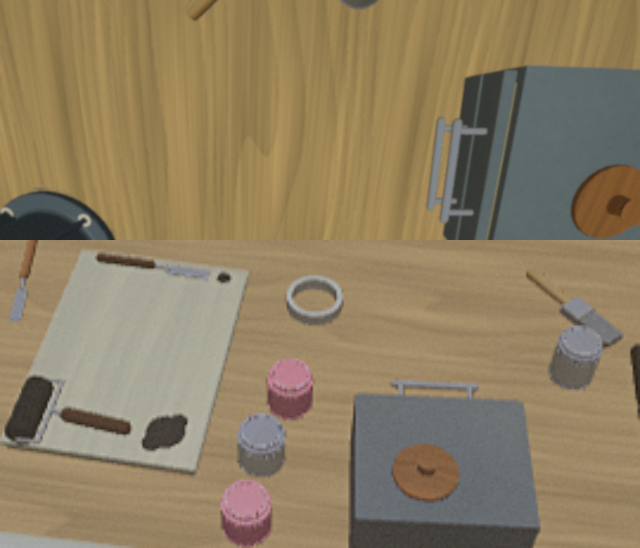

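The drawer is shut. Now I'll look straight down at each grey tin with the wrist camera.

```bash
cat >> h.py <<'E'
def tin(c,yaw,z=64):
    """look from straight above the tin near c; returns centre, diameter, crop"""
    k=np.array([np.cos(np.radians(yaw)),np.sin(np.radians(yaw))])
    env.movep([*(np.array(c)-78*k),220],[180,0,yaw]); env.dwell(.3); f=snap('wrist')
    u=proj(f,[[*c,z]])[0]; hsv=cv2.cvtColor(f['color'],cv2.COLOR_RGB2HSV)
    m=(hsv[...,1]<75).astype(np.uint8); k=np.zeros_like(m); cv2.circle(k,tuple(int(i) for i in u),75,1,-1); m=cv2.morphologyEx(m*k,cv2.MORPH_OPEN,np.ones((3,3),np.uint8))
    q=max(cv2.findContours(m,cv2.RETR_EXTERNAL,cv2.CHAIN_APPROX_NONE)[0],key=cv2.contourArea)
    w=ray(f,q.reshape(-1,2),z)[:,:2].astype(np.float32); (x,y),r=cv2.minEnclosingCircle(w)
    im=f['color'][:,:,::-1].copy(); cv2.drawContours(im,[q],-1,(0,255,0),1); uu=proj(f,[[x,y,z]])[0]; cv2.circle(im,tuple(int(i) for i in uu),3,(0,0,255),-1)
    return np.array([x,y]),2*r,im,u
E
python3 - <<'E'
from h import *
np.set_printoptions(precision=1,suppress=True)
effector.gripper_close(20); ims=[]
for c,yaw in (([455,429],130.),([694,-44.5],90.)):
    x,d,im,u=tin(c,yaw); print(x,d,u); ims.append(im[:300])
cv2.imwrite('pics/t.png',np.vstack(ims)); print(current_clock())
E
```

```text
[460.8 427.1] 73.69276428222656 [318.2 106.3]
[693.1 -44.6] 70.76237487792969 [318.4 107.4]
88.3833
```

View pics/t.png

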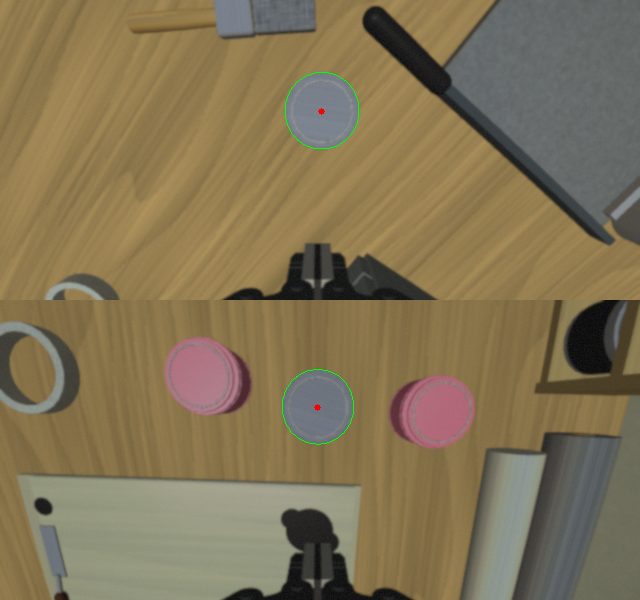

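Both grey tins are cleanly outlined, with centres at (321,111) and (317,407). Now I'll press the lids.

```bash
python3 - <<'E'
from h import *
np.set_printoptions(precision=1,suppress=True)
for p in ([693.1,-44.6],[460.8,427.1]):
    yaw=90. if p[0]>600 else 130.
    env.movep([*p,160],[180,0,yaw]); env.dwell(.2); F0=np.array(current_ft_force())
    env.move_linear([*p,90],100); s=env.move_linear([*p,40],15,guard=4); z0=current_ee_pos()[2]
    for N in (15,20,25):
        z=current_ee_pos()[2]; s2=env.move_linear([*p,z-12],8,guard=N); env.dwell(.2)
        print(s,round(z0,1),s2,N,np.round(current_ee_pos(),1),current_ft_force()-F0)
    q=current_ee_pos(); env.move_linear([*p,q[2]+3],20); env.move_linear([*p,160],150)
print(current_clock())
E
```

```text
True 68.1 True 15 [693.1 -44.6  64.1] [-1.6 -0.8  6. ]
True 68.1 True 20 [693.2 -44.6  64.1] [-2.3 -0.4  5.1]
True 68.1 True 25 [693.2 -44.6  64.1] [-2.  -0.7  4.3]
True 79.6 True 15 [460.8 427.1  76.1] [-1.   0.2  5.3]
True 79.6 True 20 [460.8 427.1  76.1] [-1.   0.7  5.3]
True 79.6 True 25 [460.9 427.2  76.1] [-2.  -0.5  4.3]
103.3083
```

```bash
python3 - <<'E'
from h import *
x,d,_,_=tin([460.8,427.1],130.,76); print(x,d)
x,d,_,_=tin([693.1,-44.6],90.); print(x,d)
env.movep([400,-250,330],[180,0,90]); env.dwell(.5)
a=snap('side','fin.png')['color'].astype(int); b=cv2.imread('pics/s9.png')[:,:,::-1].astype(int); s=snap('scene')['color'].astype(int)
m=(abs(s-b).sum(2)>90).astype(np.uint8); n,_,st,_=cv2.connectedComponentsWithStats(cv2.morphologyEx(m,cv2.MORPH_OPEN,np.ones((3,3),np.uint8))); print(st[1:])
print(current_clock(),ticket.job_done())
E
```

```text
[460.50006104 427.37088013] 70.73258209228516
[693.18395996 -44.71332169] 70.75824737548828
[[ 234    0   79   33 1702]
 [ 358    0   34   65  847]
 [ 399    0   32   23  264]
 [ 389    3   10    9   61]
 [ 392   11   33   43  866]
 [ 232   20   20    9  122]
 [ 407   51   20   26  371]
 [ 399   55    6   14   72]
 [ 350   62    7    5   28]
 [ 394   70    4    3   12]
 [ 248   77   22   35  436]
 [ 358   81   28   31  536]
 [ 383   83    4    5   17]
 [ 386   90   23   46  489]]
the job is handed in; nothing more can be done
108.25 None
```

The job is handed in at 108 s: both copper plates lie flat in the top drawer, the drawer is shut, the lids of both grey tins are pressed fully home with the tins standing, and I left the other tools and the pink look-alikes alone.

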